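# Clip the green film roll's spring spindle into the roll stand

## Robot

A 6-joint arm with a two-finger parallel gripper is mounted at the origin on a cart in front of the work surface, level with it; the furniture and walls round the work are solid. World frame = base frame: x ahead of the robot, y to its left, z up, the work surface at z = 0. Lengths are in m, angles in degrees, forces in N, time in s.
With the tool pointing down it reaches from about 0.375 to 0.9 m from the base axis. Payload 3.1 kg.
Tool frame: the origin (TCP) lies at the very end of the fingers, on their centre line; the grasp point (between the pads) lies 19 mm behind it; z points along the fingers, y is the line along which they close (so a half turn about z gives the same grasp; the last joint's range is limited). The gripper opens to 87 mm and grips with 3 to 60 N. Pads are 19 mm wide; open, the fingers measure 117 mm over their backs; the gripper's body (75 mm by 190 mm) begins 51 mm behind the grasp point.
Start: joints at [55.548, 30.224, 82.088, -0, 67.689, -10.227], TCP at [0.256, 0.57, 0.193] pointing down, gripper open.
Joint ranges: [-176.69, 176.69], [-43.24, 126.21], [12.49, 139.97], [-82, 262], [0, 151.66], [-163.58, 163.58]. Speed limits (degrees/s): [159.86, 159.86, 180, 180, 180, 180].

## Interface

Orientations are given as a 3x3 rotation matrix whose columns are the frame's x, y, z axes.
In Python, from rig import bot, imaging gives the robot as it stands.
- The arm moves only by the tool drive_tool, never from a script. Its argument "deltas" is text: rows parted by semicolons, each of 5 numbers parted by spaces: the finger opening in mm, from 0 to 87, then the shift along the world's x, y, z in mm, then the turn about the world's z in rad. In form: jaw dx dy dz twist; .... A call has 1 to 12 rows; each row is the pose to reach, as a shift and turn from the pose commanded when the call began; what a row does not reach only later rows make up. A row lasts 1/10 s, in which the tool goes at most 50 mm and 8.59 degrees, less where a joint would pass 70% of its speed; a pose out of reach is approached as far as the arm can. A call with a gripper value outside its range is refused whole. The fingers move at their own pace and stop on an object; the grip force is fixed at half the most. Time passes only in rows, so rows that repeat a pose let the fingers close. It gives the time, the measured TCP pose, the force, the opening and the grip force at its end, in the units of the state.
- bot.read_state(): the state, without advancing time (a new reading comes with each control period).
- imaging.capture(name): name is "scene" or "side" or "wrist"; returns the picture (384x512x3 uint8, red, green, blue); there is no depth.
- imaging.camera_model(name): a dict with "fx", "fy", "cx", "cy" (pixels), "dist" ([k1, k2, p1, p2, k3] as OpenCV has them; the pictures are not rectified), "T" (4x4, takes a point from camera to world coordinates). Camera axes: x right, y down, z forward; pixel columns grow to the right and rows downward; lengths in m; the calibration is good to about 2 mm. A picture is of the moment at which its call begins: read the wrist's pose just before it. camera_model takes no time and is no camera call; for the wrist camera it gives the pose at the moment of the call.
- bot.hand_in(): hands the job in; it is judged then, once.
The state is a dict: "time_s": time; "joint_positions": joint angles; "qvel": joint speeds; "tau": joint torques, N m; "position": TCP position; "tcp_rot": TCP orientation; "force": force on the tool from outside, world axes, zero at the start; "moment": the same for the moment, N m; "opening": opening from 0.0 (shut) to 1.0 (fully open); "grasp_force": force on a finger pad.
Only numpy, scipy, OpenCV 4.12 (cv2) and the standard library are available. Lean on these libraries where they do the work, as an engineer would, in place of code of your own. Each camera call takes 0.05 s, during which the arm holds its last target. There are 200 camera calls.

## Task

Fit the spring-loaded spindle that carries the green roll into the empty roll stand: squeeze its two upright end tabs together, set it upright between the stand's two end cups, and let it spring out so that both end pins sit in the cups, either way round. Leave the spindle with the orange roll and the other things on the bench where they are.

Things in the scene. Friction and masses are not known exactly. Their poses are not given: they have to be found in the camera images.
- green_spindle: Loose sprung spindle with GREEN roll, 0.19 kg, upright on its feet. Origin: underside, midway between the relaxed end plates; y along the spindle, z up. White plate at +y fixed, blue plate at -y slides in. Outer faces 66 mm apart relaxed, 42 squeezed. Plates 6 mm thick: foot 44 mm wide (x) to 44 mm high, then finger tab 28 mm wide to 82 mm high. Roll 48 mm diameter lies between them.
- green_spindle_grip (a point): Point 66 mm above the green spindle's origin, midway between the relaxed tabs. Squeeze the tabs' outer faces from above, fingers closing along y, fingertips 54 to 60 mm above the underside, so that they also pass over the stand's cups. Squeezed, both plates lie evenly about the middle of the grip; this point and the origin move with the white plate, 12 mm off it.
- green_spindle_end (a joint): How far the blue end plate of the green spindle is pushed in, m: 0 relaxed, 0.024 squeezed to its stop, about 0.004 when seated between the cups. The spring takes 4.5 N to start and 12 N at the stop, so 25 to 50 N of grip holds it at the stop.
- green_spindle_tip_fixed (a point): Centre of the end face of the steel pin on the white plate of the green spindle. Each pin is 10 mm in diameter, sticks 12 mm out of its plate along y, 28 mm above the underside; over both pin ends 90 mm relaxed, 66 mm squeezed.
- green_spindle_tip_sprung (a point): Centre of the end face of the like pin on the blue, sliding plate of the green spindle.
- roll_stand: Fixed grey stand. Origin: underside centre, on the bench; y along the line of the two cups. Base plate 84 (x) x 128 (y) mm, 6 mm thick. Two posts with white cups, y = 38 to 55 mm either side, up to 54 mm high. Tear-off bar 28 mm high at x = -35 to -42 mm. Set the squeezed spindle's feet on the base plate (underside at 6 mm), its middle over the origin, 5 mm free at each end.
- cup_left (a point): Centre of the inner bottom of the cup at the stand's +y end, 38 mm above the bench; the cup opens to -y, bore 22 mm, 5 mm deep, outside 31 mm. The rims of the two cups are 76 mm apart, their bottoms 86 mm. With the feet on the base plate the pins stand 4 mm below the cup centres and enter; up to 8 mm higher also enters.
- cup_right (a point): Centre of the inner bottom of the like cup at the stand's -y end, 38 mm above the bench; it opens to +y.
- orange_spindle: A second, identical spindle with an ORANGE roll, not to be used; same frame and sizes as the green one.
- kapton: Amber tape roll, loose bystander; origin under its centre.
- multimeter: Yellow multimeter, loose bystander; origin under its centre.
- relay_board: Green circuit board with a relay, loose bystander; origin under its centre.
- solder: Blue and silver solder spool, loose bystander; origin under its centre.
- paste: White paste tin with a red lid, loose bystander; origin under its centre.
- phone: Black phone, loose bystander; origin under its centre.

How it is judged (in metres and radians):
At the end, for the whole second after the job is handed in: Both pins of the green spindle sit in the two cups of the stand (each pin's end within 9.5 mm of the centre of its cup's bottom, either way round), the spring let out (joint below 0.008), the spindle upright within 10 degrees, at rest and released (((distance between green_spindle_tip_fixed and cup_left below 0.0095 m and distance between green_spindle_tip_sprung and cup_right below 0.0095 m) or (distance between green_spindle_tip_fixed and cup_right below 0.0095 m and distance between green_spindle_tip_sprung and cup_left below 0.0095 m)) and value of joint green_spindle_end below 0.008 m and angle between green_spindle's own z axis and vertical below 0.17 rad and linear speed of green_spindle below 0.02 m/s); the robot touches nothing.
It fails at once if the spindle with the orange roll is moved more than 30 mm (distance of orange_spindle from where it was at the start of the episode above 0.03 m).
It fails at once if a bystander (tape roll, multimeter, circuit board, solder spool, paste tin or phone) is moved more than 40 mm (distance of any of kapton, multimeter, relay_board, solder, paste, phone from where it was at the start of the episode above 0.04 m).
It also fails if it takes over 38 s, if anything falls off the work surface, if the arm or the gripper's body presses on something with over 40 N, if the wrist force passes 120 N, or if a joint passes its speed limit or range.

## Working session

There is one attempt and no reset: what is moved stays moved. The work goes in short steps, Python scripts to look and compute and a tool call to move; the robot and the scene stay as the last step left them, time stands still between calls to the robot, and variables do not carry over. Pictures are saved under pics/ and viewed, at most 10 in all, crops included, and the job is handed in when it is done.

Besides the shell and the picture viewer there is one more tool, called after "Request:" as name(argument=value, ...) on one line, values as JSON. drive_tool: Moves the arm, as the interface text tells. Its arguments: {"type":"object","properties":{"deltas":{"type":"string"}},"required":["deltas"]}

```bash
mkdir -p pics; cat > h.py <<'E'
import numpy as np, cv2
from rig import bot, imaging
def snap(n,f):
    m=imaging.camera_model(n); im=imaging.capture(n); cv2.imwrite(f'pics/{f}.png',im[:,:,::-1]); return im,m
def ray(m,uv):
    K=np.array([[m['fx'],0,m['cx']],[0,m['fy'],m['cy']],[0,0,1.]])
    p=cv2.undistortPoints(np.array(uv,float).reshape(-1,1,2),K,np.array(m['dist'],float)).reshape(-1,2)
    T=np.array(m['T']); d=np.c_[p,np.ones(len(p))]@T[:3,:3].T
    return T[:3,3],d
def onz(m,uv,z):
    o,d=ray(m,uv); return o+d*((z-o[2])/d[:,2])[:,None]
def proj(m,X):
    K=np.array([[m['fx'],0,m['cx']],[0,m['fy'],m['cy']],[0,0,1.]])
    R=np.linalg.inv(np.array(m['T'])); 
    return cv2.projectPoints(np.array(X,float).reshape(-1,3),cv2.Rodrigues(R[:3,:3])[0],R[:3,3],K,np.array(m['dist'],float))[0].reshape(-1,2)
E
python3 - <<'E'
from h import *
a,m=snap('scene','s1');b,m2=snap('side','d1');c,m3=snap('wrist','w1')
np.set_printoptions(precision=3,suppress=True)
for q in(m,m2,m3):print(np.array(q['T']),q['fx'])
cv2.imwrite('pics/all.png',cv2.resize(np.vstack([np.hstack([a,b]),np.hstack([c,c*0])])[:,:,::-1],(800,600)))
print(bot.read_state())
E
```

```text
[[-0.865 -0.376  0.332  0.022]
 [-0.501  0.672 -0.545  1.033]
 [-0.018 -0.638 -0.77   1.306]
 [ 0.     0.     0.     1.   ]] 473.5123498726327
[[ 0.706 -0.569  0.423  0.008]
 [-0.709 -0.556  0.434 -0.431]
 [-0.012 -0.606 -0.795  1.139]
 [ 0.     0.     0.     1.   ]] 471.16873864480027
[[ 0.41   0.874  0.26   0.186]
 [ 0.912 -0.393 -0.118  0.603]
 [-0.001  0.286 -0.958  0.384]
 [ 0.     0.     0.     1.   ]] 294.3967464443296
{'time_s': 0.15, 'joint_positions': array([ 55.548,  30.268,  82.141,  -0.001,  67.691, -10.229]), 'qvel': array([-0.042, -0.177, -0.201, -0.021,  0.11 ,  0.07 ]), 'tau': array([  0.   , -44.043, -17.684,   0.063,   0.055,  -0.   ]), 'position': array([0.256, 0.569, 0.192]), 'tcp_rot': array([[-0.912,  0.41 , -0.001],
       [ 0.41 ,  0.912, -0.001],
       [ 0.   , -0.002, -1.   ]]), 'force': array([-1.105,  0.756,  1.235]), 'moment': array([-0.048, -0.116,  0.029]), 'grasp_force': 0.0, 'opening': 1.0007372673910713}
```

View pics/all.png

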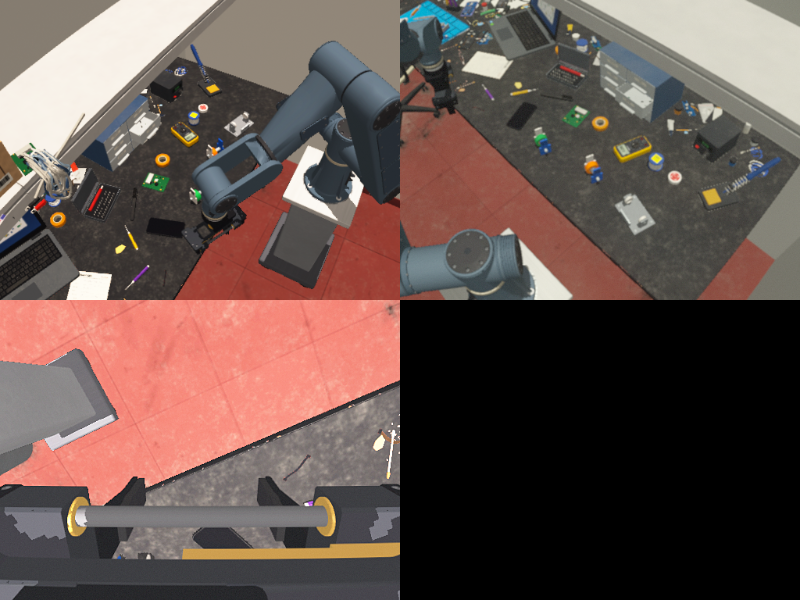

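The side view shows the green spindle near side px (182,179), orange near (245,212) and the stand near (300,272). The scene view also shows the stand at about (305,158). Next I'll enlarge these areas.

```bash
python3 - <<'E'
from h import *
b=cv2.imread('pics/d1.png');a=cv2.imread('pics/s1.png')
c1=cv2.resize(b[150:320,150:350],(800,680),interpolation=cv2.INTER_CUBIC)[:600]
c1=cv2.resize(b[155:305,150:350],(800,600),interpolation=cv2.INTER_CUBIC)
cv2.imwrite('pics/c1.png',c1)
m=imaging.camera_model('side')
print(onz(m,[[182,179],[245,212],[300,272]],0.03))
E
```

```text
[[ 0.46094872  0.34368851  0.03      ]
 [ 0.51010494  0.12352681  0.03      ]
 [ 0.47814432 -0.1133144   0.03      ]]
```

View pics/c1.png

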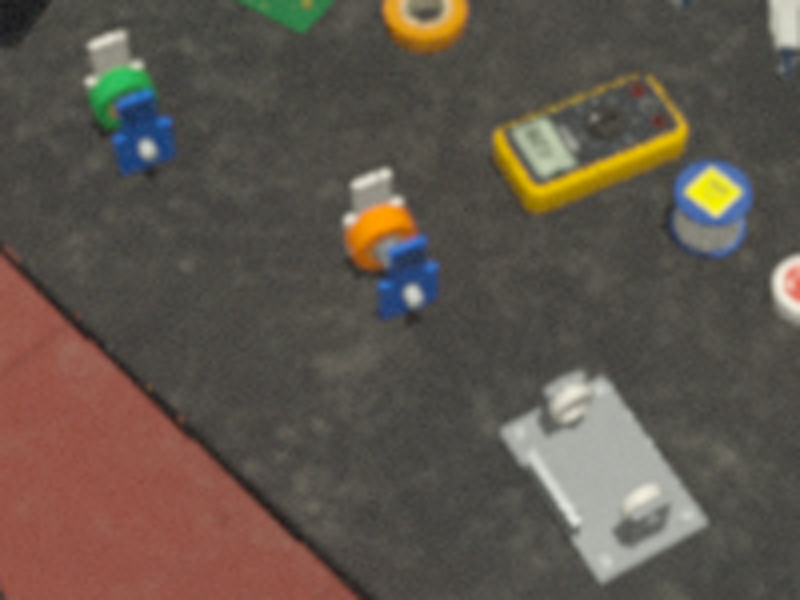

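The crop (4x, offset 150,155) shows:
- **Green spindle:** white tab top about (107,37), blue tab top about (136,97), blue foot bottom corners (121,174) and (174,157).
- **Stand:** base corners (500,432), (607,377), (708,522), (603,582), with the bar on the left side.

```bash
python3 - <<'E'
from h import *
np.set_printoptions(precision=4,suppress=True)
m=imaging.camera_model('side')
f=lambda u,z: onz(m,np.array(u)/4.+[150-.375,155-.375],z)
s=f([[500,432],[607,377],[708,522],[603,582]],.006);c=s.mean(0)
print(s,c)
v=(s[0]+s[1]-s[2]-s[3]);print('stand y dir',np.degrees(np.arctan2(v[1],v[0])),np.linalg.norm(v)/2)
t=f([[107,37],[136,97]],.082);print(t,t.mean(0));v=t[0]-t[1];print(np.degrees(np.arctan2(v[1],v[0])),np.linalg.norm(v))
g=f([[121,174],[174,157]],0);print(g,np.linalg.norm(g[0]-g[1]));v=g[1]-g[0];print(np.degrees(np.arctan2(v[1],v[0]))+90)
s=bot.read_state();R=s['tcp_rot'];print(s['position'],'tool y ang',np.degrees(np.arctan2(R[1,1],R[0,1])))
E
```

```text
[[ 0.4615 -0.0388  0.006 ]
 [ 0.5436 -0.0622  0.006 ]
 [ 0.5083 -0.1822  0.006 ]
 [ 0.4289 -0.1608  0.006 ]] [ 0.4856 -0.111   0.006 ]
stand y dir 74.3325108437317 0.12571288295106958
[[0.4643 0.3629 0.082 ]
 [0.4433 0.3044 0.082 ]] [0.4538 0.3336 0.082 ]
70.25275352197562 0.06217764364316136
[[0.422  0.3132 0.    ]
 [0.4603 0.2967 0.    ]] 0.04168963651152675
66.6181850022149
[0.2561 0.5694 0.1924] tool y ang 65.77717523190684
```

Request:
drive_tool(deltas="87 49 -59 0 0; 87 98 -118 0 0; 87 148 -176 0 0; 87 198 -236 0 0.03; 87 198 -236 0 0.03; 87 198 -236 0 0.03; 87 198 -236 0 0.03; 87 198 -236 0 0.03")

```text
time_s: 0.95
position: [0.4554, 0.3325, 0.1929]
tcp_rot: [[-0.922, 0.386, -0.001], [0.386, 0.922, -0.0], [0.001, -0.0, -1.0]]
force: [0.0, -0.3, 0.1]
opening: 1.0
grasp_force: 0.0
```

```bash
python3 - <<'E'
from h import *
np.set_printoptions(precision=4,suppress=True)
a,m=snap('wrist','w2');s=bot.read_state();print(s['position'],s['time_s'],m['T'])
cv2.imwrite('pics/w2b.png',cv2.resize(a,(800,600))[:,:,::-1])
print(proj(m,[s['position'],[.4538,.3336,.082]]))
E
```

```text
[0.4542 0.3337 0.1929] 1.0 [[ 0.3863  0.8838  0.2638  0.3842]
 [ 0.9224 -0.3704 -0.1098  0.3643]
 [ 0.0007  0.2858 -0.9583  0.3844]
 [ 0.      0.      0.      1.    ]]
[[255.6037 220.6249]
 [255.9561 181.3881]]
```

View pics/w2b.png

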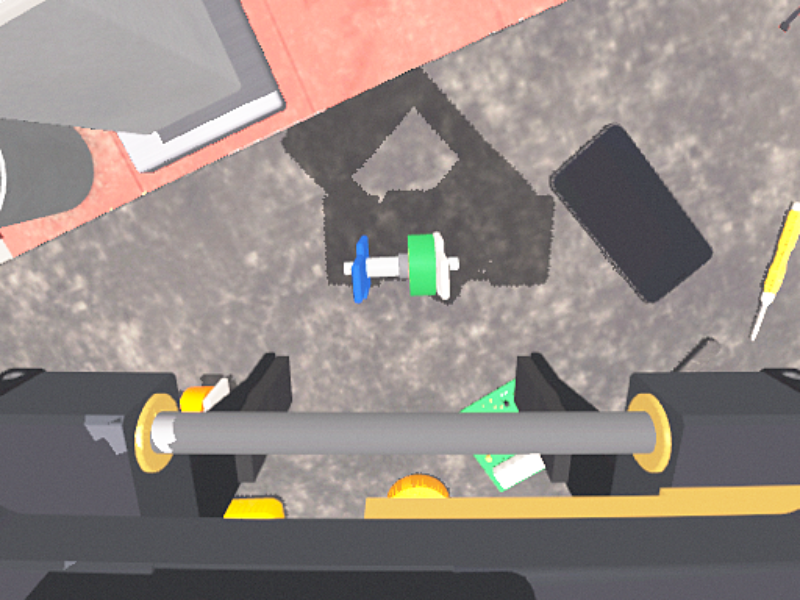

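The wrist view shows the green spindle under the gripper, with pin ends at (345,268) and (459,263) in 800x600 pixels. The blue end is towards the orange spindle.

```bash
python3 - <<'E'
from h import *
np.set_printoptions(precision=4,suppress=True)
m=imaging.camera_model('wrist')
p=onz(m,np.array([[345,268],[459,263]])*.64,.028)
v=p[1]-p[0];print(p,p.mean(0),np.linalg.norm(v),np.degrees(np.arctan2(v[1],v[0])))
s=bot.read_state();R=s['tcp_rot'];print(s['position'],np.degrees(np.arctan2(R[1,1],R[0,1])))
E
```

```text
[[0.4366 0.2941 0.028 ]
 [0.4675 0.3787 0.028 ]] [0.452  0.3364 0.028 ] 0.09011334584765639 69.94127450436824
[0.4542 0.3337 0.1929] 67.38845838334883
```

Request:
drive_tool(deltas="87 -2 3 -40 0.044; 87 -2 3 -75 0.044; 87 -2 3 -105 0.044; 87 -2 3 -125 0.044; 87 -2 3 -136 0.044; 87 -2 3 -136 0.044; 87 -2 3 -136 0.044")

```text
time_s: 1.7
position: [0.4523, 0.338, 0.0577]
tcp_rot: [[-0.94, 0.34, 0.001], [0.34, 0.94, 0.001], [-0.001, 0.001, -1.0]]
force: [-0.2, 0.4, 0.3]
opening: 1.002
grasp_force: 0.0
```

Request:
drive_tool(deltas="80 0 0 0 0; 70 0 0 0 0; 62 0 0 0 0; 54 0 0 0 0; 46 0 0 0 0; 36 0 0 0 0; 36 0 0 0 0; 36 0 0 0 0; 36 0 0 0 0")

```text
time_s: 2.6
position: [0.4524, 0.3369, 0.0571]
tcp_rot: [[-0.94, 0.342, -0.0], [0.342, 0.94, -0.0], [0.0, -0.0, -1.0]]
force: [-0.3, 0.1, 0.1]
opening: 0.426
grasp_force: 0.0
```

```bash
python3 - <<'E'
from h import *
np.set_printoptions(precision=4,suppress=True)
a,m=snap('wrist','w3');s=bot.read_state();print(s['position'],s['time_s'],s['opening']*87,s['grasp_force'],s['force'])
cv2.imwrite('pics/w3b.png',cv2.resize(a[100:340,96:416],(800,600))[:,:,::-1])
E
```

```text
[0.4524 0.3369 0.0571] 2.65 36.13369922242794 0.0 [ 0.1464 -1.082   0.0015]
```

View pics/w3b.png

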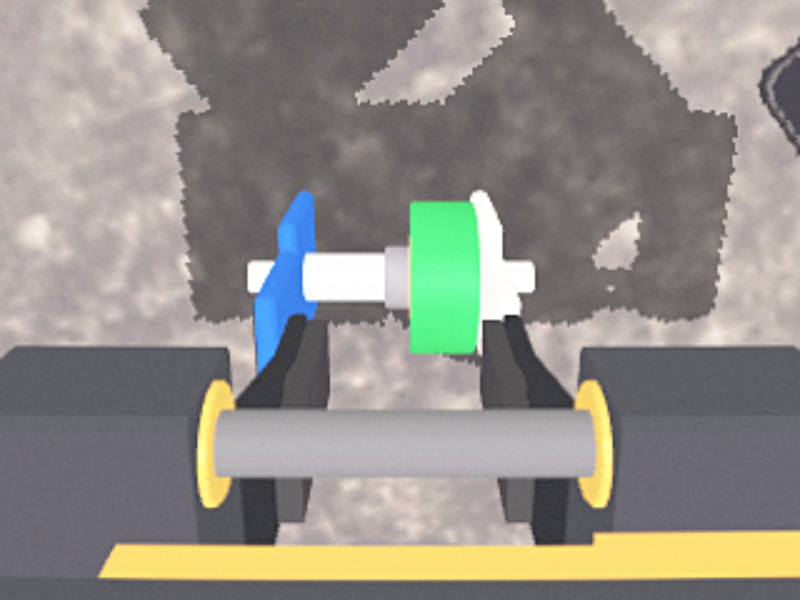

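The fingers closed to 36 mm with no grip force. Blue tab edge sits left of the finger at (260,370) in the crop, and the pins are at (248,275) and (535,277). I'll compute where the spindle is relative to the fingers.

```bash
python3 - <<'E'
from h import *
np.set_printoptions(precision=4,suppress=True)
m=imaging.camera_model('wrist')
c=lambda u:np.array(u)/2.5+[96,100]
p=onz(m,c([[248,275],[535,277]]),.028);v=p[1]-p[0]
print(p,p.mean(0),np.linalg.norm(v),np.degrees(np.arctan2(v[1],v[0])))
s=bot.read_state();R=s['tcp_rot'];P=s['position']
q=[P+R@np.array([x,y,0]) for x in(-.0095,.0095) for y in(-.018,.018)]
print('finger tips crop px',(proj(m,q)-[96,100])*2.5)
C=p.mean(0);u=v/np.linalg.norm(v);w=np.array([u[1],-u[0],0])
q=[[*(C+u*a+w*b)[:2],.082] for a in(-.033,.033) for b in(-.014,.014)]
print('tab tops',(proj(m,q)-[96,100])*2.5)
E
```

```text
[[0.4371 0.2917 0.028 ]
 [0.469  0.3774 0.028 ]] [0.453  0.3346 0.028 ] 0.0914069864944689 69.57842307515534
finger tips crop px [[333.7552 337.6687]
 [460.6954 337.631 ]
 [331.8465 274.5114]
 [462.2534 274.4762]]
tab tops [[252.3487 296.1193]
 [258.2011 399.1431]
 [524.3476 298.0058]
 [518.1695 400.8834]]
```

The spindle hasn't moved. By their apparent size, the visible fingertips seem to be about 27 mm above the nominal TCP, so they probably passed just over the tabs. I'll check this in the side view.

```bash
python3 - <<'E'
from h import *
np.set_printoptions(precision=4,suppress=True)
a,m=snap('side','d3');b,n=snap('scene','s3');s=bot.read_state();P=s['position'];R=s['tcp_rot']
u0,v0=proj(m,P)[0].astype(int);print(u0,v0)
x0,y0=u0-32,v0-48
A=cv2.resize(a[y0:y0+80,x0:x0+64],(480,600),interpolation=cv2.INTER_CUBIC)
cv2.imwrite('pics/d3b.png',A[:,:,::-1])
q=[P+R@np.array([0,y,z]) for z in(0,-.028) for y in(-.018,.018)]
print((proj(m,q)-[x0,y0])*7.5, proj(n,P))
E
```

```text
180 176
[[255.5369 394.5163]
 [224.8396 329.6679]
 [245.8724 349.7954]
 [214.8744 284.5898]] [[253.7025 242.9819]]
```

View pics/d3b.png

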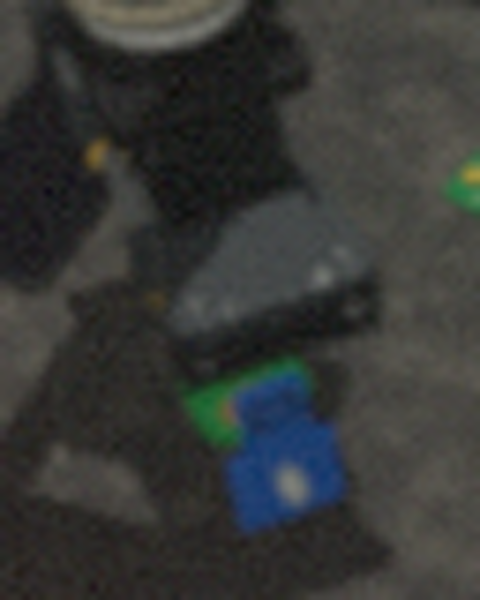

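The side view isn't conclusive by itself, but the blue tab (275,385) is untouched and undisturbed. Both wrist pictures give a fingertip depth of about 0.175 m against 0.205 m nominal, so the real tips sit about 28 mm above the TCP. I'll open and go down 26 mm while watching the force.

Request:
drive_tool(deltas="60 0 -2 0 0; 87 0 -2 0 0; 87 0 -2 0 0; 87 0 -2 0 0; 87 0 -2 0 0; 87 0 -2 0 0; 87 0 -2 -6 0; 87 0 -2 -12 0; 87 0 -2 -12 0; 87 0 -2 -12 0")

```text
time_s: 3.75
position: [0.4521, 0.3348, 0.0446]
tcp_rot: [[-0.94, 0.342, -0.001], [0.342, 0.94, -0.0], [0.001, -0.001, -1.0]]
force: [0.6, 0.2, 0.4]
opening: 0.998
grasp_force: 0.0
```

Request:
drive_tool(deltas="87 0 0 -7 0; 87 0 0 -14 0; 87 0 0 -14 0")

```text
time_s: 4.05
position: [0.4516, 0.3345, 0.03]
tcp_rot: [[-0.94, 0.342, -0.002], [0.342, 0.94, -0.001], [0.002, -0.002, -1.0]]
force: [0.3, 0.2, 0.1]
opening: 0.998
grasp_force: 0.0
```

```bash
python3 - <<'E'
from h import *
np.set_printoptions(precision=4,suppress=True)
a,m=snap('wrist','w4');s=bot.read_state();print(s['position'],s['time_s'],s['opening']*87,s['force'])
cv2.imwrite('pics/w4b.png',cv2.resize(a[100:340,96:416],(800,600))[:,:,::-1])
P=s['position'];R=s['tcp_rot']
for z in (0,-.028):
  q=[P+R@np.array([x,y,z]) for x in(-.0095,.0095) for y in(-.0435,.0435)]
  print((proj(m,q)-[96,100])*2.5)
E
```

```text
[0.4518 0.3347 0.0304] 4.1 87.28560017468446 [ 0.1241 -0.8934 -0.7746]
[[244.5089 338.8012]
 [551.4213 338.7638]
 [240.1709 275.6364]
 [555.4493 275.5962]]
[[221.2318 386.3136]
 [573.1379 386.2774]
 [215.4393 315.1192]
 [578.5204 315.0774]]
```

View pics/w4b.png

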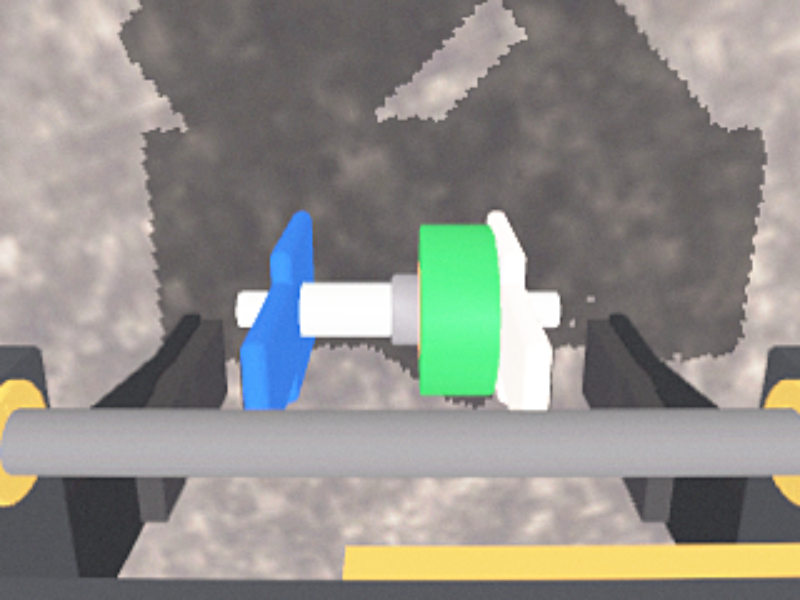

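With the tips drawn 28 mm above the TCP, the projection (215–578, 315) matches the visible tip corners at (224,317) and (585,317). Both fingers are now outside the tabs at (242,380) and (550,380), about 2 mm off-centre. I'll close on the tabs.

Request:
drive_tool(deltas="80 -1 -2 0 0; 70 -1 -2 0 0; 62 -1 -2 0 0; 54 -1 -2 0 0; 46 -1 -2 0 0; 36 -1 -2 0 0; 30 -1 -2 0 0; 30 -1 -2 0 0; 30 -1 -2 0 0; 30 -1 -2 0 0")

```text
time_s: 5.1
position: [0.4519, 0.3333, 0.0314]
tcp_rot: [[-0.94, 0.342, 0.001], [0.342, 0.94, 0.001], [-0.001, 0.001, -1.0]]
force: [0.7, 2.2, 1.7]
opening: 0.469
grasp_force: 30.0
```

Request:
drive_tool(deltas="30 0 0 20 0; 30 0 0 50 0; 30 0 0 85 0; 30 0 0 120 0; 30 2 -30 130 0; 30 4 -70 130 0; 30 8 -115 130 0.02; 30 11 -160 130 0.04; 30 15 -205 130 0.06; 30 18 -250 130 0.077; 30 21 -290 130 0.077; 30 21 -290 130 0.077")

```text
time_s: 6.3
position: [0.4721, 0.0383, 0.1606]
tcp_rot: [[-0.962, 0.274, -0.002], [0.274, 0.962, -0.002], [0.001, -0.003, -1.0]]
force: [0.0, 0.2, -1.6]
opening: 0.472
grasp_force: 30.0
```

Request:
drive_tool(deltas="30 4 -40 0 0; 30 8 -85 0 0; 30 11 -125 0 0; 30 13 -154 0 0; 30 13 -154 0 0; 30 13 -154 0 0; 30 13 -154 0 0")

```text
time_s: 7.0
position: [0.4841, -0.1094, 0.1606]
tcp_rot: [[-0.964, 0.267, -0.003], [0.267, 0.964, 0.002], [0.003, 0.001, -1.0]]
force: [0.1, -0.6, -2.2]
opening: 0.466
grasp_force: 30.0
```

```bash
python3 - <<'E'
from h import *
np.set_printoptions(precision=4,suppress=True)
a,m=snap('wrist','w5');s=bot.read_state();R=s['tcp_rot'];print(s['position'],s['time_s'],s['opening']*87,s['grasp_force'],s['force'],np.degrees(np.arctan2(R[1,1],R[0,1])))
cv2.imwrite('pics/w5b.png',cv2.resize(a[60:300,96:416],(800,600))[:,:,::-1])
E
```

```text
[ 0.4844 -0.1093  0.1607] 7.05 40.52687689046465 29.99853612991501 [ 0.5922  0.1663 -1.4553] 74.51683089293188
```

View pics/w5b.png

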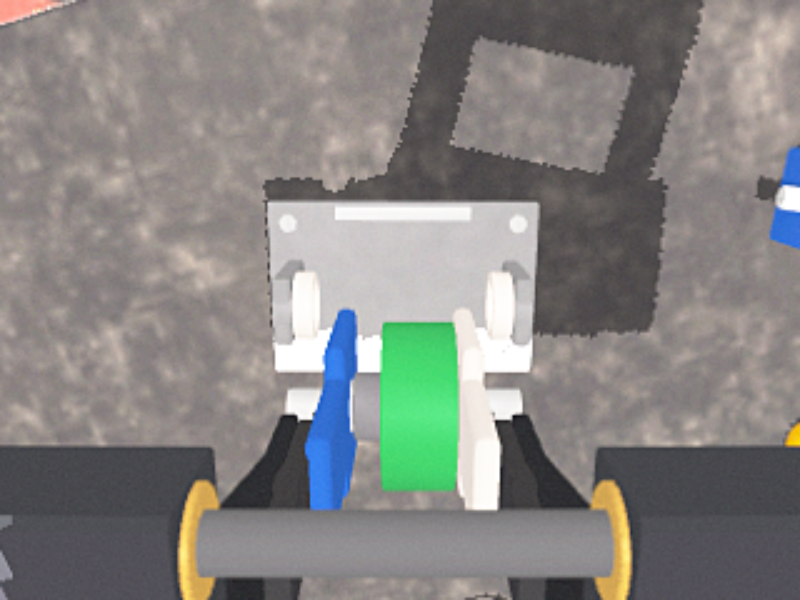

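The wrist view shows the spindle gripped and squeezed, with pin ends at (285,402) and (522,402). It is over the stand, whose base corners are (266,203), (538,203), (532,372) and (275,372). I'll measure both in this view.

```bash
python3 - <<'E'
from h import *
np.set_printoptions(precision=4,suppress=True)
m=imaging.camera_model('wrist')
c=lambda u:np.array(u)/2.5+[96,60]-.3
ang=lambda v:np.degrees(np.arctan2(v[1],v[0]))
s=onz(m,c([[266,203],[538,203],[532,372],[275,372]]),.006)
print(s.mean(0),ang(s[1]-s[0]),ang(s[2]-s[3]),np.linalg.norm(s[1]-s[0]),np.linalg.norm(s[1]-s[2]))
p=onz(m,c([[285,402],[522,402]]),.157);print(p.mean(0),np.linalg.norm(p[1]-p[0]),ang(p[1]-p[0]))
k=onz(m,c([[307,305],[499,304]]),.038);print('rims',k.mean(0),np.linalg.norm(k[1]-k[0]))
print((s-p.mean(0)).mean(0))
E
```

```text
[ 0.4868 -0.1087  0.006 ] 74.50546035825597 74.48763506123431 0.1269905454839439 0.08350832328755532
[ 0.4849 -0.1079  0.157 ] 0.06749845598867109 74.48395389336319
rims [ 0.4859 -0.1084  0.038 ] 0.08452453563846819
[ 0.0019 -0.0008 -0.151 ]
```

Request:
drive_tool(deltas="30 2 -1 -30 0; 30 2 -1 -60 0; 30 2 -1 -80 0; 30 2 -1 -80 0; 30 2 -1 -80 0")

```text
time_s: 7.55
position: [0.4873, -0.1111, 0.0813]
tcp_rot: [[-0.964, 0.267, -0.001], [0.267, 0.964, 0.0], [0.001, 0.0, -1.0]]
force: [0.9, -0.2, -2.9]
opening: 0.477
grasp_force: 30.0
```

```bash
python3 - <<'E'
from h import *
np.set_printoptions(precision=4,suppress=True)
a,m=snap('wrist','w6');s=bot.read_state();print(s['position'],s['time_s'],s['force'])
cv2.imwrite('pics/w6b.png',cv2.resize(a[60:300,96:416],(800,600))[:,:,::-1])
E
```

```text
[ 0.488  -0.1116  0.0819] 7.6 [ 0.8254 -0.1359 -2.2382]
```

View pics/w6b.png

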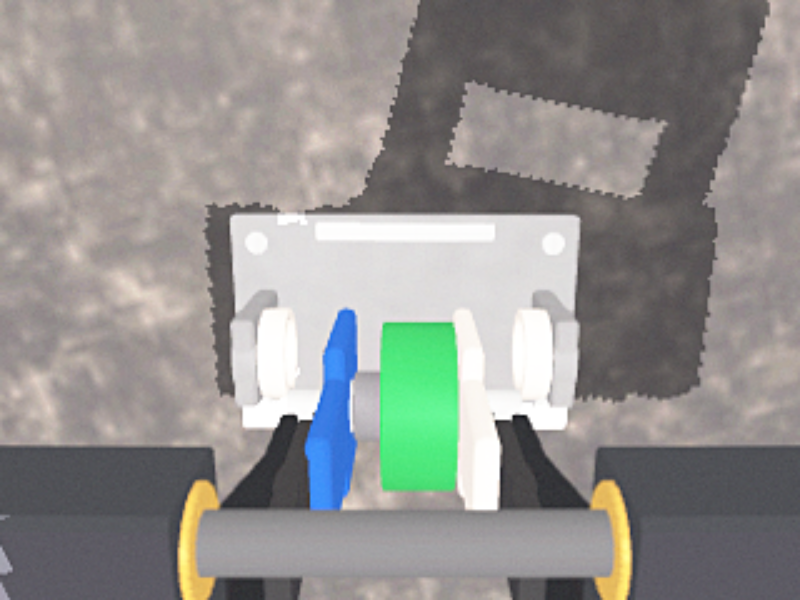

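The spindle still sits centred: pins at about (285,402) and (522,402), base corners at (231,215), (579,215), (567,428) and (243,428). I'll do one last offset check.

```bash
python3 - <<'E'
from h import *
np.set_printoptions(precision=4,suppress=True)
m=imaging.camera_model('wrist')
c=lambda u:np.array(u)/2.5+[96,60]-.3
s=onz(m,c([[231,215],[579,215],[567,428],[243,428]]),.006)
p=onz(m,c([[285,402],[522,402]]),.078)
print(s.mean(0),np.linalg.norm(s[0]-s[1]),np.linalg.norm(s[1]-s[2]),p.mean(0),s.mean(0)-p.mean(0),bot.read_state()['position'])
E
```

```text
[ 0.4868 -0.1091  0.006 ] 0.12607601731203014 0.08370472571038222 [ 0.4886 -0.1102  0.078 ] [-0.0018  0.001  -0.072 ] [ 0.488  -0.1116  0.0819]
```

Request:
drive_tool(deltas="30 -1 1 -15 0; 30 -1 1 -28 0; 30 -1 1 -36 0; 30 -1 1 -40 0; 30 -1 1 -43 0; 30 -1 1 -43 0; 30 -1 1 -43 0")

```text
time_s: 8.3
position: [0.4867, -0.1112, 0.0385]
tcp_rot: [[-0.963, 0.268, 0.001], [0.268, 0.963, -0.0], [-0.001, -0.0, -1.0]]
force: [-0.1, 0.1, -2.1]
opening: 0.469
grasp_force: 30.0
```

No contact so far, and the feet are about 1 mm above the base. I'll release it slowly.

Request:
drive_tool(deltas="42 0 0 -1 0; 46 0 0 -1 0; 50 0 0 -1 0; 54 0 0 -1 0; 58 0 0 -1 0; 62 0 0 -1 0; 66 0 0 -1 0; 72 0 0 -1 0; 80 0 0 -1 0; 80 0 0 -1 0; 80 0 0 -1 0")

```text
time_s: 9.4
position: [0.4864, -0.111, 0.0371]
tcp_rot: [[-0.963, 0.268, -0.0], [0.268, 0.963, 0.0], [0.0, 0.0, -1.0]]
force: [-0.4, 0.4, -0.2]
opening: 0.911
grasp_force: 0.0
```

```bash
python3 - <<'E'
from h import *
a,m=snap('wrist','w7');s=bot.read_state();print(s['position'],s['time_s'],s['opening']*87,s['grasp_force'],s['force'])
cv2.imwrite('pics/w7b.png',cv2.resize(a[60:300,96:416],(800,600))[:,:,::-1])
E
```

```text
[ 0.48637252 -0.11097409  0.03712377] 9.45 79.37408191060054 0.0 [-0.09824678 -0.4840904  -0.57113881]
```

View pics/w7b.png

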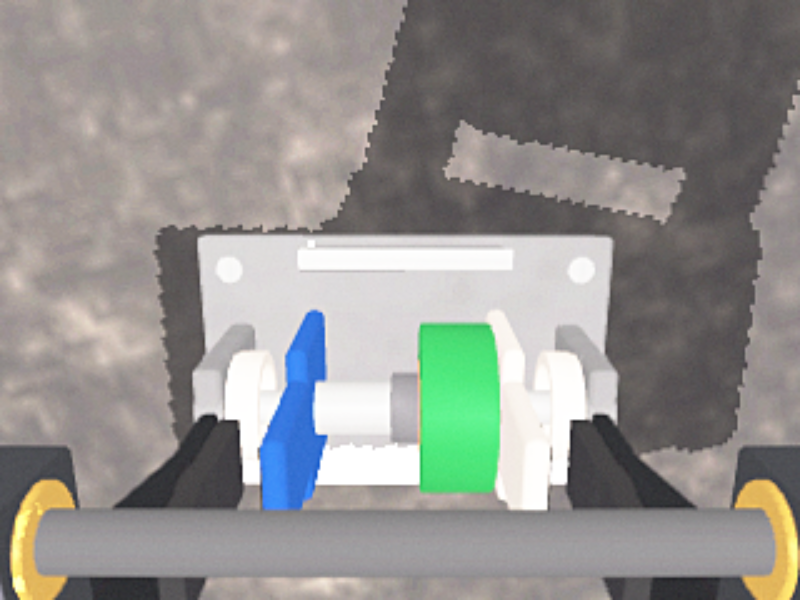

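Both plates have sprung out and the pins run into the cups at (250,405) and (560,405). The fingers are clear of the tabs, so I'll retract upward and take one last look.

Request:
drive_tool(deltas="80 0 0 20 0; 80 0 0 50 0; 80 0 0 90 0; 80 0 0 120 0; 80 0 0 130 0; 80 0 0 130 0; 80 0 0 130 0; 80 0 0 130 0")

```text
time_s: 10.25
position: [0.4851, -0.1105, 0.1654]
tcp_rot: [[-0.963, 0.269, -0.004], [0.269, 0.963, 0.002], [0.004, 0.001, -1.0]]
force: [0.7, 0.4, 0.3]
opening: 0.919
grasp_force: 0.0
```

```bash
python3 - <<'E'
from h import *
a,m=snap('wrist','w8')
cv2.imwrite('pics/w8b.png',cv2.resize(a[60:300,96:416],(800,600))[:,:,::-1])
E
```

```text
(no output)
```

View pics/w8b.png

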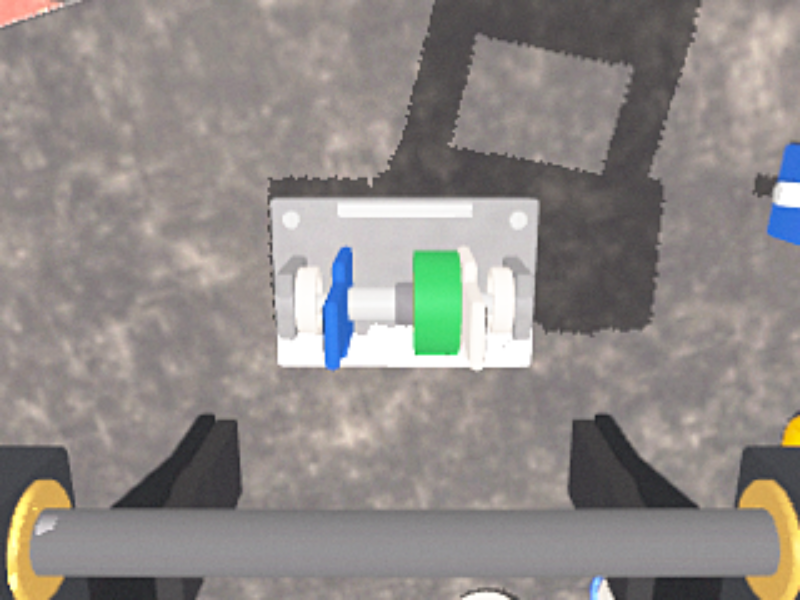

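The spindle sits upright between the cups at (310,302) and (500,302), and the gripper is clear. I'm handing in.

```bash
python3 -c "
from rig import bot
print(bot.hand_in())"
```

```text
the job is handed in; nothing more can be done
None
```

The green spindle is in the roll stand, upright and released: in the last picture both pins run into their cups, and the job was handed in at about 10 s of the 38 s allowed (no verdict was returned).

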